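# Charge a grinding cup from the ball dispenser

## Robot

A 6-joint arm with a two-finger parallel gripper is mounted at the origin on a cart in front of the work surface, level with it; the furniture and walls round the work are solid. World frame = base frame: x ahead of the robot, y to its left, z up, the work surface at z = 0. Lengths are in m, angles in rad, forces in N, time in s.
With the tool pointing down it reaches from about 0.25 to 0.725 m from the base axis. Payload 9.7 kg.
Tool frame: the origin (TCP) lies at the very end of the fingers, on their centre line; the grasp point (between the pads) lies 19 mm behind it; z points along the fingers, y is the line along which they close (so a half turn about z gives the same grasp; the last joint's range is limited). The gripper opens to 85 mm and grips with 20 to 120 N. Pads are 22 mm wide; open, the fingers measure 114 mm over their backs; the gripper's body (76 mm by 85 mm) begins 54 mm behind the grasp point. The pads swing forward as they close: fully open they stand 13 mm farther back than shut.
Start: joints at [1.224, 0.087, 0.176, 1.66, 0, 1.571], TCP at [0.187, 0.517, 0.231] pointing down, gripper open.
Joint ranges: [-3.13, 3.13], [-0.85, 1.81], [-1.15, 1.24], [-2.2, 2.28], [-1.44, 1.52], [-3.14, 3.14]. Speed limits (rad/s): [2.22, 2.22, 2.57, 3.14, 3.14, 3.14].

## Interface

Orientations are given as a unit quaternion [x, y, z, w].
In Python, from plant import bot, grab_frame gives the robot as it stands. The module is installed in compiled form; this text tells all that it offers. Calls block until the motion is done:
- bot.goto(position, orientation): joint-space move of the TCP to a pose.
- bot.move_linear(position, rotation=None, v=0.15, f_stop=None): straight line of the TCP; rotation=None keeps the orientation; v is the mean speed in m/s. With f_stop (N) it stops when the force on the tool has changed by that much, and returns True; else False.
- bot.goto_joints(angles): joint-space move.
- bot.gripper_to(opening, grip_force=None): finger opening in m; grip_force is the grip in N (None keeps the last); returns when the fingers have stopped.
- bot.pause(seconds).
- bot.inverse_kinematics(position, orientation): joint angles nearest the present ones, or None.
- grab_frame(name): name is "scene" or "top" or "wrist"; returns a dict with "pixels" (420x560x3 uint8, blue, green, red), "fx", "fy", "cx", "cy" (pixels), "xyz" and "attitude" of the camera in the world. Camera axes: x right, y up, looking along -z (the intrinsics and any distortion apply to the point x, -y, -z); pixel columns grow to the right and rows downward; lengths in m; the calibration is good to about 2 mm. A picture is of the moment at which its call begins. There is no depth.
A pose or a line that the arm cannot do raises bot.PlanningError and nothing moves.
- bot.close_job(): hands the job in; it is judged then, once.
Readings, each from a call of its own:
- bot.read_t(): time.
- bot.read_joint_pos(): joint angles.
- bot.read_joint_velocities(): joint speeds.
- bot.read_effort(): joint torques, N m.
- bot.read_eef_pos(): TCP position.
- bot.read_tcp_rot(): TCP orientation.
- bot.read_contact_force(): force on the tool from outside, world axes, zero at the start.
- bot.read_moment(): the same for the moment, N m.
- bot.read_gripper_width(): finger opening in m.
- bot.read_finger_force(): force on a finger pad.
Only numpy, scipy, OpenCV 4.12 (cv2) and the standard library are available. Lean on these libraries where they do the work, as an engineer would, in place of code of your own. Each camera call takes 0.05 s, during which the arm holds its last target. There are 200 camera calls.

## Task

Charge the grinding cup: put every white ceramic sample tile on the bench into the steel cup, stand the cup upright in the dispenser's cradle under the chute, and pull out the red locking plug and drop it into the glass beaker on the yellow coaster. With the samples in the cup and the cup in the cradle, slide the shutter open by its yellow knob until all the steel balls have run into the cup, and slide it fully shut again before you take the cup away. Then stand the cup upright in the middle of the round cork pad with all tiles and balls in it, leaving the other things on the bench alone.

Things in the scene. Friction and masses are not known exactly. Their poses are not given: they have to be found in the camera images.
- dispenser: fixed ball dispenser on a 180 x 78 mm base plate 4 mm thick (frame x -102 to +78 mm), 175 mm tall. Origin on the bench under the plate; z up; its -x axis points to the front, where the cup cradle is. From the front: cradle, steel chute climbing to the rear, blue hopper over the chute's rear end. Yellow shutter knob on the +y side of the hopper, red locking plug on the -y side
- chute_lip (a point): lower end of the steel chute, 33 mm behind the cradle's centre, 60 mm above the bench; the chute is 40 mm wide and its side walls rise to 75 mm above the bench here. With the cup in the cradle its rim is 6 mm below this lip and the balls run into it
- hopper (a point): centre of the blue hopper's open mouth, 175 mm above the bench; 56 mm wide at the rim, the shaft below is 32 mm square inside and 38 mm outside; the shutter closes its foot 51 mm below this point. An instrument rack 185 mm tall stands to its left, from world y = -0.12 m on, behind x = 0.47 m
- cradle (a point): centre of the cup cradle, on top of the base plate (4 mm above the bench). Four blue blocks 8 mm high stand at the diagonals (45, 135, 225, 315 degrees in the dispenser's frame), 64 mm apart inside, 3 mm clear of the cup all round; fingers on the two sides along the dispenser's y axis pass free of blocks and chute
- shutter (a joint): sliding shutter under the hopper, m: 0 shut, 0.038 fully open (outlet fully free from 0.035); it slides towards the dispenser's +y axis, the knob leading. Friction about 2 N; it stays where it is left. While the locking plug is in its socket it stops after some 4 mm
- knob (a point): centre of the upper part of the shutter's upright yellow knob, 20 x 20 mm wide; its top is 10 mm above this point, the shutter plate 22 mm below it. Moves with the shutter. 146 mm above the bench. 29 mm free between knob and hopper shaft when shut, 19 mm at the hopper's flared rim (29 mm higher than this point)
- plug_grip (a point): centre of the locking plug's red ribbed head, 24 x 20 x 30 mm (plug's x, y, z; frame parallel to the dispenser's at the start), 142 mm above the bench at the start; a steel shank 12 mm square goes 36 mm down from the head. Held upright in its socket by a spring detent: pull straight up, about 5 to 15 N at first, clear of socket and shutter after 36 mm
- cup_mid (a point): centre of the steel grinding cup with two blue bands: open, round, 58 mm outer diameter, 53 mm inside, 50 mm tall, wall 2.5 mm, floor 4 mm thick; the point is half-way up on its axis, 25 mm above its underside, z up along the axis. 0.15 kg empty. Loose on the bench
- pad: fixed round cork pad, 80 mm diameter, 4 mm thick, origin at the centre of its underside
- coaster: fixed round yellow coaster, 58 mm diameter, 3 mm thick, with an empty clear glass beaker fixed on it: 45 mm outer and about 38 mm inner diameter, rim 61 mm above the bench. Origin at the centre of the coaster's underside, on the beaker's axis
- block1_mid (a point): centre of white ceramic sample tile 1, 20 x 20 x 10 mm (z is the 10 mm thickness, this point is 5 mm above its underside), scored with a cross on top, about 15 g. Two or three of the tiles are there; the rest is absent
- block2_mid (a point): centre of white ceramic sample tile 2, 20 x 20 x 10 mm (z is the 10 mm thickness, this point is 5 mm above its underside), scored with a cross on top, about 15 g. Two or three of the tiles are there; the rest is absent
- block3_mid (a point): centre of white ceramic sample tile 3, 20 x 20 x 10 mm (z is the 10 mm thickness, this point is 5 mm above its underside), scored with a cross on top, about 15 g. Two or three of the tiles are there; the rest is absent
- ball1_center (a point): centre of steel ball 1, 14 mm diameter, 12 g, lies in the hopper at the start
- ball2_center (a point): centre of steel ball 2, 14 mm diameter, 12 g, lies in the hopper at the start
- ball3_center (a point): centre of steel ball 3, 14 mm diameter, 12 g, lies in the hopper at the start
- ball4_center (a point): centre of steel ball 4, 14 mm diameter, 12 g, lies in the hopper at the start
- ball5_center (a point): centre of steel ball 5, 14 mm diameter, 12 g, lies in the hopper at the start
- oil_dropper: brown dropper bottle with a black cap, 28 mm wide, 62 mm tall, a bystander; origin at its underside's centre
- objective: white microscope objective, 26 mm wide, 48 mm tall, a bystander; origin at its underside's centre
- red_marker: red and white marker pen lying down, 132 mm long, a bystander; origin at its underside's centre
Things that resemble listed ones, but are neither listed nor needed, are in the scene too. What is shaped like the part that bears cup_mid but turquoise is not meant.

How it is judged:
By the outcome, as a careful person would: the job done as asked, in the order asked, and still so for the second after the job is handed in, with the robot touching nothing.
Of block1, block2, block3 only 2 to 3 are there at a start; the rules pass over those that are not, and their reading is None.
At some moment in a run one of block1, block2, block3 may be knocked a few centimetres aside while the robot is not near it.
Once in a run the grip may slacken for a moment while it holds something.
It also fails if it takes over 200 s, if anything falls off the work surface, if the arm or the gripper's body presses on something with over 40 N, if the wrist force passes 120 N, or if a joint passes its speed limit or range.

## Working session

There is one attempt and no reset: what is moved stays moved. The work goes in short steps, each a Python script; the robot and the scene stay as the last script left them, time stands still between calls to the robot, and variables do not carry over. Pictures are saved under pics/ and viewed, at most 14 in all, crops included, and the job is handed in when it is done.

```bash
ls; mkdir -p pics; python3 - <<'E'
from plant import bot, grab_frame
import cv2
for n in ["scene","top"]:
    f=grab_frame(n); cv2.imwrite(f"pics/{n}0.png",f["pixels"])
    print(n,{k:v for k,v in f.items() if k!="pixels"})
print(bot.read_t(),bot.read_eef_pos(),bot.read_tcp_rot())
E
```

```text
pics
scene {'fx': 386.82494568037936, 'fy': 386.82494568037936, 'cx': 280.67574262870886, 'cy': 201.17352975482507, 'xyz': array([0.17918422, 0.39288331, 0.68177247]), 'attitude': array([-0.12224871,  0.40633351,  0.86054015, -0.28181372])}
top {'fx': 438.9491889838795, 'fy': 438.9491889838795, 'cx': 283.3206122287985, 'cy': 199.0026238004502, 'xyz': array([ 0.42099847, -0.14939972,  1.08189012]), 'attitude': array([ 0.05250771, -0.04571079, -0.70278801,  0.70798479])}
0.1 [0.186886   0.51706373 0.23066284] [ 1.72534311e-01  9.85003332e-01 -5.85598157e-04 -7.19260537e-05]
```

View pics/scene0.png

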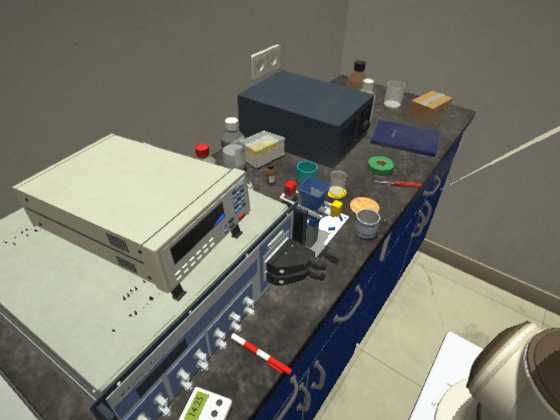

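View pics/top0.png

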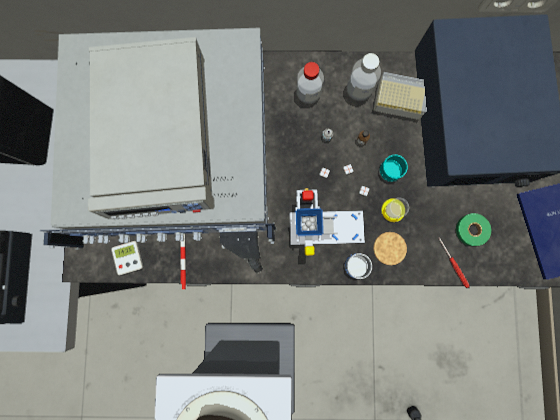

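The scene view shows a crowded bench: dispenser at (315,210), steel cup (367,222), turquoise cup (307,172). The top view shows the dispenser at (325,228) with its cradle to the right, steel cup at (358,265), turquoise look-alike (393,168), pad (390,248), coaster and beaker (396,210), and three white tiles at (325,173), (348,169) and (364,191). The objective is at (327,134) and the dropper at (362,138).

```bash
cat > h.py <<'E'
import numpy as np, cv2
from plant import bot, grab_frame
from scipy.spatial.transform import Rotation as R
def ray(f,u,v):
    d=np.array([(u-f["cx"])/f["fx"],-(v-f["cy"])/f["fy"],-1.])
    return np.array(f["xyz"]),R.from_quat(f["attitude"]).apply(d)
def onz(f,u,v,z):
    o,d=ray(f,u,v); return o+d*(z-o[2])/d[2]
def proj(f,p):
    q=R.from_quat(f["attitude"]).inv().apply(np.array(p)-f["xyz"])
    return np.array([f["cx"]+f["fx"]*q[0]/-q[2], f["cy"]-f["fy"]*q[1]/-q[2]])
def tri(f1,p1,f2,p2):
    o1,d1=ray(f1,*p1); o2,d2=ray(f2,*p2)
    s=np.linalg.lstsq(np.c_[d1,-d2],o2-o1,rcond=None)[0]
    a,b=o1+s[0]*d1,o2+s[1]*d2
    return (a+b)/2,np.linalg.norm(a-b)
def blobs(img,lo,hi,roi=None,amin=8):
    hsv=cv2.cvtColor(img,cv2.COLOR_BGR2HSV); m=cv2.inRange(hsv,np.array(lo),np.array(hi))
    if roi: k=np.zeros_like(m); k[roi[1]:roi[3],roi[0]:roi[2]]=1; m*=k
    n,l,s,c=cv2.connectedComponentsWithStats(m)
    return [(c[i].round(2),int(s[i,4]),s[i,:4].tolist(),l==i) for i in range(1,n) if s[i,4]>=amin]
def down(yaw):
    "tool down, closing line (tool y) at angle yaw from world x"
    y=np.array([np.cos(yaw),np.sin(yaw),0]); z=np.array([0,0,-1.]); 
    return R.from_matrix(np.c_[np.cross(y,z),y,z]).as_quat()
E
python3 - <<'E'
from h import *
t=grab_frame("top"); s=grab_frame("scene")
im=t["pixels"]
cv2.imwrite("pics/crop1.png",cv2.resize(im[120:290,280:420],None,fx=3.5,fy=3.5,interpolation=cv2.INTER_CUBIC))
np.set_printoptions(precision=4,suppress=True)
R0=[280,120,420,290]
for n,lo,hi,z in [("white",[0,0,190],[179,40,255],.01),("red",[0,150,90],[8,255,255],.157),("yellow",[22,150,90],[34,255,255],.156),("blue",[100,120,60],[125,255,255],.175),("orange",[10,60,120],[20,200,255],.004),("turq",[80,100,60],[95,255,255],.05)]:
    for c,a,b,_ in blobs(im,lo,hi,R0): print(n,c,a,b,onz(t,*c,z)[:2])
R1=[260,140,400,260]
for n,lo,hi in [("red",[0,150,90],[8,255,255]),("yellow",[22,150,90],[34,255,255]),("blue",[100,120,60],[125,255,255])]:
    for c,a,b,_ in blobs(s["pixels"],lo,hi,R1): print("S",n,c,a,b)
E
```

```text
white [347.98 168.63] 51 [344, 164, 9, 10] [ 0.6483 -0.2986]
white [324.23 172.25] 53 [320, 168, 9, 9] [ 0.6387 -0.2396]
white [363.96 190.46] 54 [360, 186, 9, 10] [ 0.5936 -0.3374]
white [298.25 198.53] 60 [296, 190, 6, 20] [ 0.5724 -0.1753]
white [315.57 198.67] 49 [313, 190, 6, 18] [ 0.5723 -0.2179]
white [391.73 210.33] 15 [390, 204, 7, 12] [ 0.5447 -0.4045]
white [341.48 227.93] 1222 [304, 211, 61, 35] [ 0.5006 -0.281 ]
white [290.54 215.77] 13 [290, 213, 2, 7] [ 0.5295 -0.1565]
white [294.5 219. ] 22 [294, 214, 2, 11] [ 0.5217 -0.1663]
white [305.31 219.15] 13 [303, 218, 6, 4] [ 0.5215 -0.1927]
white [311.7 219.3] 10 [310, 218, 4, 4] [ 0.5212 -0.2084]
white [308.18 222.82] 11 [307, 221, 4, 4] [ 0.5125 -0.1997]
white [291.  231.5] 20 [291, 222, 1, 20] [ 0.491  -0.1578]
white [303.69 225.5 ] 16 [302, 223, 5, 6] [ 0.5059 -0.1888]
white [311.92 226.38] 13 [310, 224, 4, 5] [ 0.5039 -0.2089]
white [297. 240.] 9 [296, 239, 3, 3] [ 0.4704 -0.1726]
white [356.42 266.7 ] 310 [348, 255, 19, 24] [ 0.4074 -0.316 ]
red [307.44 195.05] 99 [302, 191, 12, 9] [ 0.5592 -0.1913]
yellow [388.51 211
[... 280 characters left out ...]
-0.2869]
blue [334.54 236.69] 13 [332, 234, 6, 6] [ 0.4702 -0.2463]
blue [355.08 236.17] 12 [353, 234, 5, 6] [ 0.4716 -0.2885]
orange [389.94 248.08] 784 [374, 232, 33, 34] [ 0.4528 -0.3991]
turq [393.37 167.5 ] 584 [380, 154, 28, 28] [ 0.6432 -0.4016]
S red [290.38 186.95] 123 [285, 180, 11, 16]
S red [396.37 182.89] 19 [394, 181, 6, 4]
S yellow [337.55 194.9 ] 84 [328, 189, 19, 10]
S yellow [336.2  207.64] 148 [331, 200, 12, 16]
S blue [313.26 191.91] 522 [298, 177, 32, 34]
S blue [312.93 220.81] 70 [308, 215, 11, 12]
S blue [340.44 217.22] 9 [339, 215, 4, 5]
S blue [393.5  245.21] 307 [384, 222, 16, 38]
S blue [331.6  228.07] 15 [329, 227, 6, 3]
S blue [377.91 254.21] 34 [375, 247, 7, 13]
```

View pics/crop1.png

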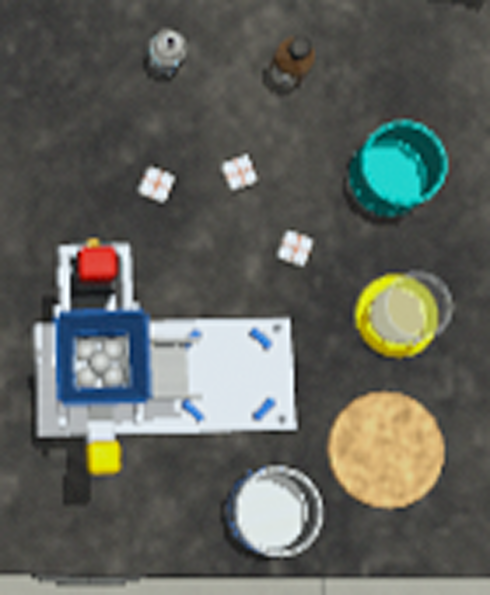

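The crop shows three cross-scored white tiles at (325,173), (348,169) and (364,191), all genuine. There are two cup-shaped parts. The one at (358,265) is steel with blue bands, so it is the cup meant. The one at (393,168) is turquoise, so it is excluded. The five balls are visible in the hopper at (309,221).

Next I'll retract, swing clear of the rack, and look with the wrist camera.

```bash
python3 - <<'E'
from h import *
np.set_printoptions(precision=4,suppress=True)
t=grab_frame("top"); s=grab_frame("scene")
print("knob",tri(t,(309.35,250.34),s,(336.2,205.)),"plug",tri(t,(307.44,195.05),s,(290.4,186.9)),"black",tri(t,(262,268),s,(322,280)))
m=[b for b in blobs(t["pixels"],[0,0,190],[179,40,255],[280,120,420,290]) if b[1]>1000][0][3]
c=np.array(cv2.boxPoints(cv2.minAreaRect(np.argwhere(m)[:,::-1].astype(np.float32))))
P=np.array([onz(t,*p,.004) for p in c]);print("plate corners",P[:,:2].tolist(),np.linalg.norm(np.diff(P,axis=0),axis=1))
print("cradle?",(onz(t,354,216,.012)+onz(t,334.54,236.69,.012))/2)
print("bench edge",onz(t,350,285,0))
for p in [(0.45,-.30,.33),(0.3,-.19,.33)]:
  for y in (0,np.pi/2,np.pi,-np.pi/2): print(p,y,bot.inverse_kinematics(p,down(y)))
q=bot.inverse_kinematics((0.3,-.19,.33),down(0)); q=np.array(q)
a=q.copy(); a[0]=1.224
bot.goto_joints(a); bot.goto_joints(q); bot.goto((0.42,-.30,.33),down(0))
f=grab_frame("wrist"); cv2.imwrite("pics/w1.png",f["pixels"]); print({k:v for k,v in f.items() if k!="pixels"},bot.read_eef_pos(),bot.read_t())
E
```

```text
knob (array([ 0.4432, -0.1955,  0.1471]), np.float64(0.001427437493435709)) plug (array([ 0.5611, -0.192 ,  0.1434]), np.float64(0.0004176720448977129)) black (array([ 0.4032, -0.0894,  0.0313]), np.float64(0.0009514538783788581))
plate corners [[0.5373689043870299, -0.18572151022290992], [0.5469774165705859, -0.3334339855363136], [0.4672467229601966, -0.33665132368136175], [0.45772478643205755, -0.19045037702160528]] [0.148  0.0798 0.1465]
cradle? [ 0.5045 -0.2876  0.012 ]
bench edge [ 0.3634 -0.3014  0.    ]
(0.45, -0.3, 0.33) 0 [-0.588   0.1287  0.4181  1.8602  0.      0.9828]
(0.45, -0.3, 0.33) 1.5707963267948966 [-0.588   0.1287  0.4181  1.8602  0.     -0.588 ]
(0.45, -0.3, 0.33) 3.141592653589793 [-0.588   0.1287  0.4181  1.8602  0.     -2.1588]
(0.45, -0.3, 0.33) -1.5707963267948966 [-0.588   0.1287  0.4181  1.8602  0.      2.5536]
(0.3, -0.19, 0.33) 0 [-0.5646 -0.3036  0.0183  1.8928  0.      1.0062]
(0.3, -0.19, 0.33) 1.5707963267948966 [-0.5646 -0.3036  0.0183  1.8928  0.     -0.5646]
(0.3, -0.19, 0.33) 3.141592653589793 [-0.5646 -0.3036  0.0183  1.8928  0.     -2.1354]
(0.3, -0.19, 0.33) -1.5707963267948966 [-0.5646 -0.3036  0.0183  1.8928  0.      2.577 ]
{'fx': 372.55270545956927, 'fy': 372.55270545956927, 'cx': 279.0558678444782, 'cy': 211.85330948770155, 'xyz': array([ 0.4196, -0.2192,  0.472 ]), 'attitude': array([-0.1579,  0.001 ,  0.0004,  0.9875])} [ 0.4198 -0.2992  0.3304] 4.0833
```

View pics/w1.png

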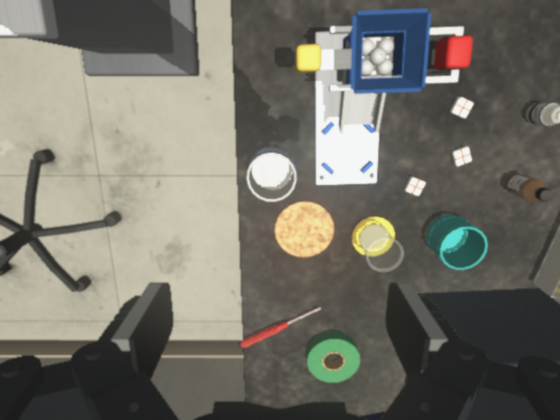

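The wrist view shows everything needed: cradle blocks at (327,127), (371,127), (327,168) and (367,167), knob (308,57), plug (457,52), cup rim (272,177) and pad (304,229). Beaker rim is near (384,253), and the tiles are at (462,107), (462,156) and (415,186).

```bash
cat > meas.py <<'E'
from h import *
def tiles(f,img=None,z=.01):
    out=[]
    for c,a,b,m in blobs(f["pixels"],[0,0,170],[179,60,255],None,20):
        if a>1500 or max(b[2:])>45: continue
        mm=cv2.morphologyEx(m.astype(np.uint8),cv2.MORPH_CLOSE,np.ones((3,3)))
        cs,_=cv2.findContours(mm,cv2.RETR_EXTERNAL,cv2.CHAIN_APPROX_NONE)
        box=cv2.boxPoints(cv2.minAreaRect(max(cs,key=len)))
        P=np.array([onz(f,*p,z)[:2] for p in box]); e=np.linalg.norm(P-np.roll(P,1,0),axis=1)
        ctr=onz(f,*c,z)[:2]
        if .014<e.min() and e.max()<.028 and np.hypot(*ctr)<.76: 
            d=P[1]-P[0]; out.append((c,ctr.round(4),round(float(np.arctan2(d[1],d[0])%(np.pi/2)),3),e.round(4)))
    return out
E
python3 - <<'E'
from meas import *
np.set_printoptions(precision=4,suppress=True)
w=grab_frame("wrist"); t=grab_frame("top")
print("W tiles"); [print(x) for x in tiles(w)]
print("T tiles"); [print(x) for x in tiles(t)]
im=w["pixels"]
for n,lo,hi,zz,roi in [("blk",[100,120,60],[125,255,255],.012,[315,115,385,180]),("red",[0,150,90],[8,255,255],.157,[430,20,490,90]),("yel",[22,150,90],[34,255,255],.156,[290,30,330,80]),("hop",[100,120,40],[125,255,255],.175,[340,0,440,100]),("pad",[8,50,120],[22,200,255],.004,[265,195,345,265]),("coast",[22,150,60],[34,255,255],.003,[345,210,410,275])]:
    for c,a,b,m in blobs(im,lo,hi,roi):
        r=cv2.minAreaRect(np.argwhere(m)[:,::-1].astype(np.float32))
        print(n,c,a,b,"at z",onz(w,*c,zz)[:2],"rectctr",onz(w,*r[0],zz)[:2],round(r[2],1))
# cup rim in wrist: bright ring; crop
for f,x0,y0,nm in [(w,235,135,"c")]:
    g=f["pixels"][140:215,235:310]; cv2.imwrite("pics/cupcrop.png",cv2.resize(np.hstack([g,f["pixels"][215:290,340:415]]),None,fx=5,fy=5,interpolation=cv2.INTER_CUBIC))
E
```

```text
W tiles
(array([461.87, 107.11]), array([ 0.6373, -0.2389]), 1.214, array([0.0204, 0.0201, 0.0201, 0.0202]))
(array([461.83, 155.96]), array([ 0.6462, -0.2975]), 0.378, array([0.0205, 0.0209, 0.0204, 0.0212]))
(array([414.87, 185.97]), array([ 0.5922, -0.336 ]), 1.209, array([0.0206, 0.0213, 0.0203, 0.0214]))
(array([  3.87, 232.31]), array([ 0.052, -0.4  ]), 1.341, array([0.0148, 0.0191, 0.0146, 0.019 ]))
T tiles
(array([348. , 168.7]), array([ 0.6481, -0.2987]), 0.333, array([0.0199, 0.019 , 0.0199, 0.019 ]))
(array([324.28, 172.31]), array([ 0.6386, -0.2397]), 1.252, array([0.0188, 0.0192, 0.0188, 0.0192]))
(array([364.  , 190.39]), array([ 0.5937, -0.3375]), 1.239, array([0.0178, 0.0191, 0.0178, 0.0191]))
blk [327.5 128. ] 34 [323, 124, 10, 9] at z [ 0.4773 -0.2633] rectctr [ 0.4773 -0.2633] 45.0
blk [369.48 128.  ] 27 [366, 125, 8, 7] at z [ 0.5282 -0.2633] rectctr [ 0.5277 -0.2633] 38.7
blk [366.5 166.5] 26 [362, 162, 10, 10] at z [ 0.5281 -0.3105] rectctr [ 0.5281 -0.3105] 45.0
blk [326.9 167.7] 20 [323, 164, 9, 9] at z [ 0.4786 -0.3121] rectctr [ 0.4791 -0.3128] 45.0
red [457.45  52.01] 817 [444, 36, 28, 33] at z [ 0.5581 -0.1911] rectctr [ 0.5582 -0.1911] 90.0
yel [301.02  58.19] 91 [296, 45, 19, 26] at z [ 0.436  -0.1955] rectctr [ 0.4392 -0.195 ] 90.0
hop [392.64  48.14] 4731 [345, 9, 86, 84] at z [ 0.5022 -0.19  ] rectctr [ 0.4986 -0.1916] 90.0
pad [303.88 228.86] 2569 [274, 200, 61, 58] at z [ 0.4521 -0.397 ] rectctr [ 0.4522 -0.3965] 90.0
```

View pics/cupcrop.png

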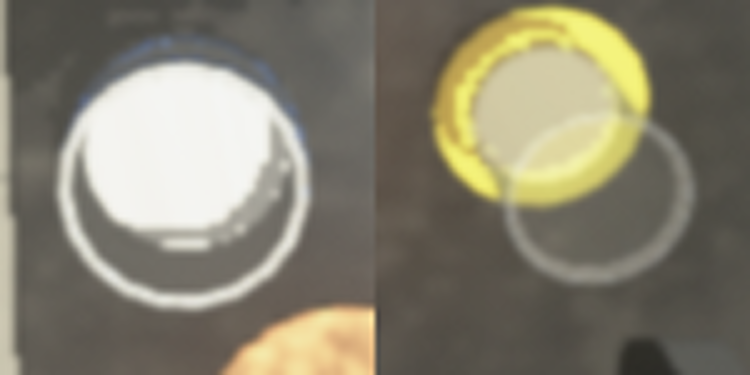

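Cup rim centre is at (271.5,176.9). The beaker rim centre is (384.8,254.6), on a coaster centred near (373.5,236.5). The tiles agree between the two cameras to within 2 mm and their edges measure about 20 mm. Picking tile 3 first.

```bash
cat > act.py <<'E'
from meas import *
np.set_printoptions(precision=4,suppress=True)
VIEW=(0.42,-.30,.33)
def view(name=None):
    bot.goto(VIEW,down(0)); bot.pause(.2); f=grab_frame("wrist")
    if name: cv2.imwrite(f"pics/{name}.png",f["pixels"])
    return f
def wrap(a):  # closing yaw, nearest to a comfortable one
    return (a+np.pi/4)%(np.pi/2)-np.pi/4
def lin(p,yaw=None,v=.15,f=None): return bot.move_linear(list(p),None if yaw is None else down(yaw),v,f)
CUP=np.array([0,0.])
def tile(ctr,yaw,cup,z=.001):
    yaw=wrap(yaw); o=down(yaw)
    bot.gripper_to(.045,30)
    bot.goto((ctr[0],ctr[1],.09),o)
    hit=lin((ctr[0],ctr[1],z),v=.08,f=12)
    print("down",hit,bot.read_eef_pos()); bot.gripper_to(0,40); w=bot.read_gripper_width()
    lin((ctr[0],ctr[1],.09)); w2=bot.read_gripper_width(); print("width",w,w2,bot.read_t())
    if w2<.012: return False
    lin((.59,-.345,.09),v=.2); lin((cup[0],cup[1],.09),v=.2); lin((cup[0],cup[1],.058),v=.1)
    w3=bot.read_gripper_width(); bot.gripper_to(.034); bot.pause(.2); lin((cup[0],cup[1],.12)); print("width at cup",w3,bot.read_t())
    return w3>.012
E
python3 - <<'E'
from act import *
w=grab_frame("wrist"); t=grab_frame("top")
cup=onz(w,271.5,176.9,.05)[:2]; print("cup",cup,"beaker",onz(w,384.8,254.6,.061)[:2],"coaster",onz(w,373.5,236.5,.003)[:2], "beaker rim top-view predicted px",proj(t,[*onz(w,384.8,254.6,.061)[:2],.061]),"cup px top",proj(t,[*cup,.05]))
T=tiles(w); c=[x for x in T if abs(x[1][1]+.337)<.006 and x[1][0]>.5][0]; print(c)
print(tile(c[1]+[.0007,-.0007],c[2],cup+[.0007,-.0007]))
f=view("w2"); [print(x) for x in tiles(f)]
g=f["pixels"][135:220,230:315]; cv2.imwrite("pics/w2c.png",cv2.resize(g,None,fx=5,fy=5,interpolation=cv2.INTER_CUBIC))
E
```

```text
cup [ 0.41   -0.3156] beaker [ 0.5469 -0.4091] coaster [ 0.5471 -0.409 ] beaker rim top-view predicted px [398.8439 206.9516] cup px top [358.9123 265.8051]
(array([414.59, 185.53]), array([ 0.5922, -0.3359]), 1.209, array([0.0206, 0.0207, 0.0204, 0.0209]))
down False [ 0.5933 -0.3368  0.0017]
width 0.01889241386245597 0.018338440573543117 8.2417
width at cup 0.01884783296270108 11.0833
True
(array([463.52, 106.71]), array([ 0.6372, -0.2389]), 1.214, array([0.0203, 0.0204, 0.02  , 0.0206]))
(array([463.51, 155.78]), array([ 0.6462, -0.2974]), 0.336, array([0.0211, 0.0208, 0.0211, 0.021 ]))
(array([  4.35, 232.97]), array([ 0.0526, -0.4001]), 0.0, array([0.0205, 0.0172, 0.0204, 0.0174]))
```

View pics/w2c.png

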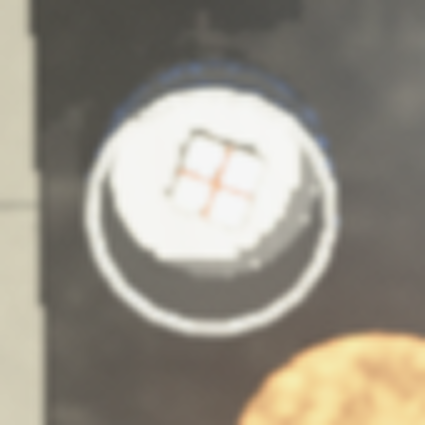

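The crop shows the tile lying flat in the cup, cross visible at the crop centre (215,180). The remaining two tiles haven't moved, so I'll pick them the same way, measuring afresh before each.

```bash
python3 - <<'E'
from act import *
cup=np.array([.4107,-.3163])
for i in range(2):
    f=view(); T=[x for x in tiles(f) if x[1][0]>.45]; print([x[1] for x in T])
    if not T: break
    c=min(T,key=lambda x:np.hypot(*x[1]))
    if not tile(c[1]+[.0007,-.0007],c[2],cup): print("FAILED"); break
f=view("w3"); [print(x) for x in tiles(f)]
cv2.imwrite("pics/w3c.png",cv2.resize(f["pixels"][135:220,230:315],None,fx=5,fy=5,interpolation=cv2.INTER_CUBIC)); print(bot.read_t())
E
```

```text
[array([ 0.6372, -0.2389]), array([ 0.6462, -0.2975])]
down False [ 0.6383 -0.2397  0.0017]
width 0.018564781160031102 0.018733633367969238 16.55
width at cup 0.01905460735614238 19.8667
[array([ 0.6462, -0.2974])]
down False [ 0.6473 -0.2983  0.0018]
width 0.018727002070421217 0.01870152236457497 24.8333
width at cup 0.018799562883260706 27.9417
(array([  4.19, 232.68]), array([ 0.0525, -0.4   ]), 0.001, array([0.019 , 0.0159, 0.019 , 0.0161]))
29.0417
```

View pics/w3c.png

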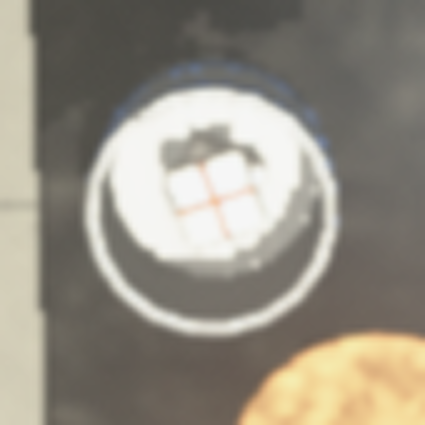

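All three tiles are in the cup, stacked at crop (213,197). I'll centre the cup with a gentle squeeze along y, grip it along x with the camera side away from the hopper, and tilt it low to spread the stack.

```bash
python3 - <<'E'
from act import *
c=np.array([.4107,-.3163]); Y=np.pi+.04
bot.gripper_to(.085,20)
bot.goto((*c,.09),down(np.pi/2)); print("hit",lin((*c,.016),v=.1,f=10)); bot.gripper_to(0,20); print(bot.read_gripper_width())
bot.gripper_to(.085); lin((*c,.085))
bot.goto((*c,.085),down(Y)); print("hit",lin((*c,.016),v=.1,f=10)); bot.gripper_to(0,60); print(bot.read_gripper_width(),bot.read_eef_pos())
lin((*c,.05),v=.1); print(bot.read_gripper_width(),bot.read_contact_force())
from scipy.spatial.transform import Rotation as R
# tilt about world x (closing axis), pivot about the cup middle
piv=np.array([*c,.06])
def tilt(a):
    r=R.from_euler('x',a); off=np.array([0,0,-.010]); 
    q=(r*R.from_quat(down(Y))).as_quat(); bot.move_linear(list(piv+r.apply(off)),q,.03)
for a in (-.6,0): tilt(a); bot.pause(.3)
print(bot.read_gripper_width(),bot.read_eef_pos(),bot.read_t())
f=grab_frame("wrist"); cv2.imwrite("pics/w4.png",f["pixels"])
E
```

```text
hit False
0.057378723995035644
hit False
0.05671898533197809 [ 0.4112 -0.3167  0.0172]
0.05675493608587211 [-0.5786 -0.3335 -1.7964]
0.05731931458694366 [ 0.4109 -0.3157  0.0503] 38.5333
```

View pics/w4.png

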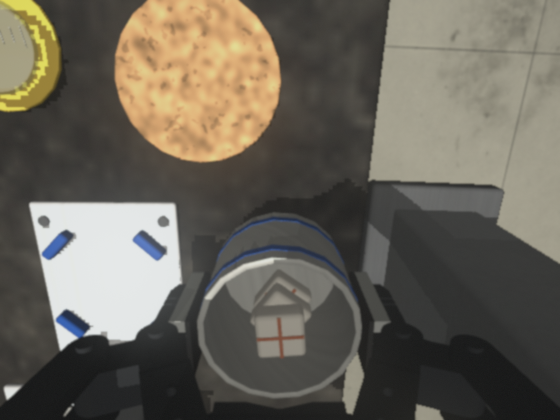

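The held cup shows its three tiles now spread, one leaning. Cradle blocks are visible at (57,244), (149,244) and (73,323), which lets me refine the cradle centre.

```bash
python3 - <<'E'
from act import *
f=grab_frame("wrist")
B=[(c,a,onz(f,*c,.010)[:2]) for c,a,b,m in blobs(f["pixels"],[100,120,60],[125,255,255],[20,210,185,345],60)]
for b in B: print(b)
b=sorted(B,key=lambda b:b[0][1]); fr=sorted(b[:2],key=lambda b:b[0][0]); print("centre",(fr[1][2]+b[2][2])/2,"front dir",fr[0][2]-fr[1][2])
E
```

```text
(array([ 54.77, 246.49]), 274, array([ 0.5294, -0.3117]))
(array([147.19, 247.07]), 214, array([ 0.4803, -0.3134]))
(array([ 70.87, 325.26]), 309, array([ 0.5275, -0.2626]))
centre [ 0.5039 -0.288 ] front dir [0.0491 0.0016]
```

```bash
python3 - <<'E'
from act import *
Y=np.pi+.035; C=np.array([.5033,-.2872])  # commanded ~0.5 mm inside of measured (observed steady offset)
lin((.45,-.345,.055)); lin((C[0],-.345,.050),Y); lin((*C,.045),v=.08); print(bot.read_eef_pos(),bot.read_contact_force())
e=np.array([.5038,-.2877])-bot.read_eef_pos()[:2]; C=C+e; lin((*C,.040),v=.05); print(bot.read_eef_pos())
hit=lin((*C,.0195),v=.03,f=6); print("hit",hit,bot.read_eef_pos(),bot.read_contact_force(),bot.read_gripper_width())
E
```

```text
[ 0.5034 -0.2873  0.0451] [ 0.4285  0.0197 -2.0321]
[ 0.5033 -0.2878  0.0393]
hit True [ 0.5034 -0.2874  0.0213] [-0.5119  0.4659  4.8934] 0.057150537654480874
```

Contact came at z=0.0213, and fully seated is 0.0212, so the cup is down. Releasing and checking.

```bash
python3 - <<'E'
from act import *
bot.gripper_to(.085); p=bot.read_eef_pos(); lin((p[0],p[1],.10)); lin((.50,-.36,.16)); 
f=view("w5"); cv2.imwrite("pics/w5c.png",cv2.resize(f["pixels"][0:200,280:490],None,fx=3,fy=3,interpolation=cv2.INTER_CUBIC)); print(bot.read_t())
E
```

```text
46.1417
```

View pics/w5c.png

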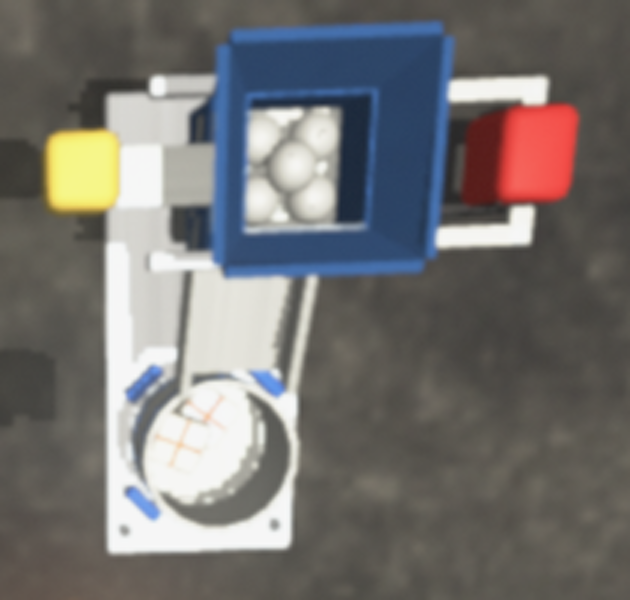

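The crop shows the cup standing in the cradle with tiles inside, balls in the hopper at (290,165), knob top centre at crop (81,170) and plug head top at (538,151). Now the plug.

```bash
python3 - <<'E'
from act import *
f=grab_frame("wrist")
pl=onz(f,280+538/3,151/3,.157)[:2]; kn=onz(f,280+81/3,170/3,.156)[:2]; print("plug",pl,"knob",kn)
P=(pl+np.array([.5605,-.1918]))/2; Y=np.pi/2+.035
bot.gripper_to(.040,30)
bot.goto((*P,.26),down(Y)); print(bot.read_eef_pos(),bot.read_joint_pos())
hit=lin((*P,.131),v=.06,f=5); print("hit",hit,bot.read_eef_pos(),bot.read_contact_force())
if hit: z=bot.read_eef_pos()[2]; lin((*P,z+.002),v=.02)
cv2.imwrite("pics/w6.png",grab_frame("wrist")["pixels"])
E
```

```text
plug [ 0.5594 -0.1908] knob [ 0.4409 -0.1952]
[ 0.5598 -0.1916  0.2603] [-0.3296  0.204   0.3638  1.7304 -0.0001 -0.3628]
hit False [ 0.5601 -0.1913  0.1313] [-0.149   0.6111 -0.6686]
```

View pics/w6.png

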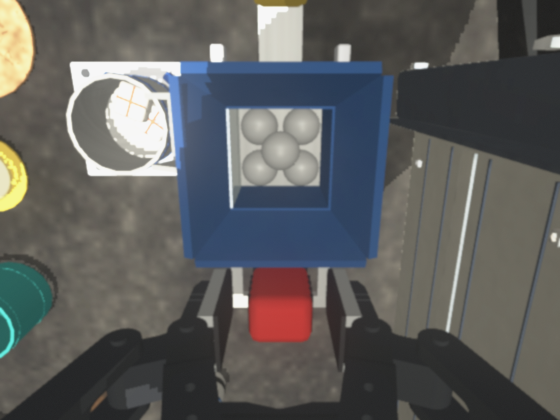

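The fingers straddle the red head at (280,305), centred and without contact, and the rack on the right is clear. Gripping and pulling.

```bash
python3 - <<'E'
from act import *
P=bot.read_eef_pos()[:2]
bot.gripper_to(0,80); print("w",bot.read_gripper_width(),bot.read_contact_force())
lin((*P,.175),v=.05); print("w",bot.read_gripper_width(),bot.read_contact_force())
lin((*P,.205),v=.1); w=bot.read_gripper_width(); print("w",w)
if w>.015:
    lin((.605,-.29,.19),v=.2); lin((.60,-.35,.125),v=.2)
    print("w",bot.read_gripper_width())
    B=np.array([.5475,-.4095]); lin((*B,.125),v=.2); lin((*B,.085),v=.1)
print(bot.read_gripper_width(),bot.read_eef_pos(),bot.read_contact_force(),bot.read_t())
cv2.imwrite("pics/w7.png",grab_frame("wrist")["pixels"])
E
```

```text
w 0.02279795231436387 [ 0.7773 -0.0605  2.8135]
w 0.022687065082225438 [-0.0976 -0.1343 -0.663 ]
w 0.022462462965941676
w 0.022457206953631743
0.022690265952572248 [ 0.5478 -0.4091  0.085 ] [ 0.0681  0.5923 -0.2871] 54.4083
```

View pics/w7.png

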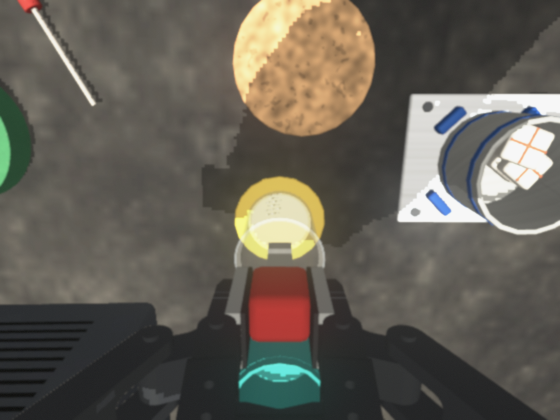

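The plug's shank tip (280,247) is inside the beaker's rim circle (about (280,250)) with no contact force, so I'll lower a little and release. Then I'll open the shutter.

```bash
python3 - <<'E'
from act import *
P=bot.read_eef_pos()[:2]
print("hit",lin((.5473,-.4095,.070),v=.06,f=5),bot.read_eef_pos(),bot.read_contact_force())
bot.gripper_to(.04); bot.pause(.3); lin((.5473,-.4095,.15)); 
f=view("w8"); cv2.imwrite("pics/w8c.png",cv2.resize(f["pixels"][30:280,280:490],None,fx=2.4,fy=2.4,interpolation=cv2.INTER_CUBIC)); print(bot.read_t())
E
```

```text
hit False [ 0.547  -0.4093  0.0694] [ 0.9134  0.6206 -1.1659]
57.8417
```

View pics/w8c.png

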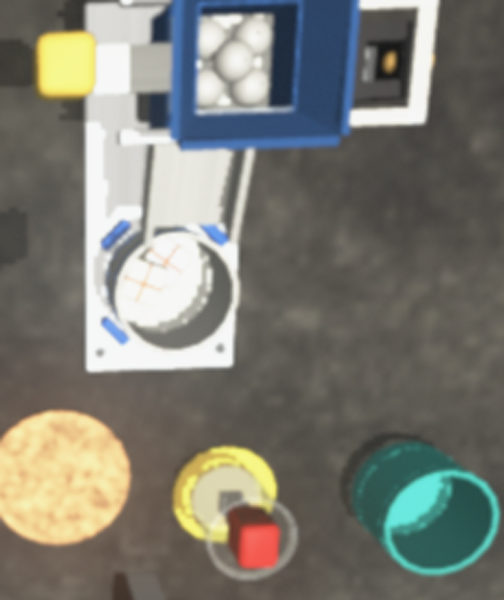

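The plug sits in the beaker (crop (255,540)) and the socket is empty. Now the shutter knob.

```bash
python3 - <<'E'
from act import *
K=np.array([.4420,-.1955]); Y=np.pi/2+.035; d=np.array([-.9994,-.035])
bot.gripper_to(.045,30)
bot.goto((*K,.24),down(Y)); print("hit",lin((*K,.134),v=.08,f=5),bot.read_eef_pos(),bot.read_contact_force())
bot.gripper_to(0,40); print("w",bot.read_gripper_width(),bot.read_eef_pos())
p0=bot.read_eef_pos(); np.save("k0.npy",p0)
hit=lin((*(p0[:2]+d*.039),.134),v=.03,f=10); print("hit",hit,bot.read_eef_pos()-p0,bot.read_contact_force(),bot.read_gripper_width())
bot.pause(2.); f=grab_frame("wrist"); cv2.imwrite("pics/w9.png",f["pixels"]); print(bot.read_t())
E
```

```text
hit False [ 0.4422 -0.1956  0.1345] [ 0.5297 -0.5168  0.1642]
w 0.01915430342482377 [ 0.4421 -0.1952  0.1345]
hit True [-0.037  -0.0012 -0.    ] [0.8563 0.7299 2.9767] 0.019257063618801723
64.3833
```

View pics/w9.png

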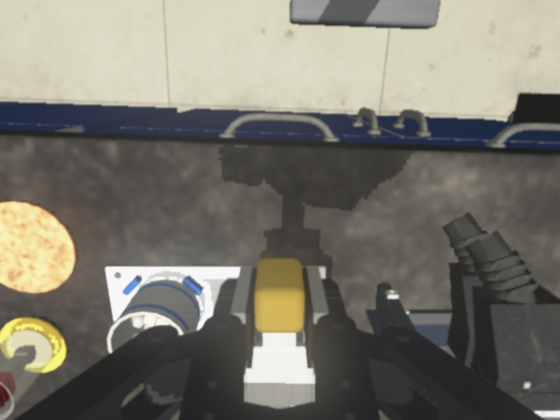

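Hit the open stop after 37 mm. The cup's inside is hidden here (rim at (150,335)), so I'll let go, since the shutter stays put, and look from the side.

```bash
python3 - <<'E'
from act import *
bot.gripper_to(.045); p=bot.read_eef_pos(); np.save("k1.npy",p); lin((p[0],p[1],.24),v=.2)
f=view("w10"); cv2.imwrite("pics/w10c.png",cv2.resize(f["pixels"][0:200,280:490],None,fx=3,fy=3,interpolation=cv2.INTER_CUBIC)); print(p,bot.read_t())
E
```

```text
[ 0.4049 -0.1956  0.134 ] 66.9667
```

View pics/w10c.png

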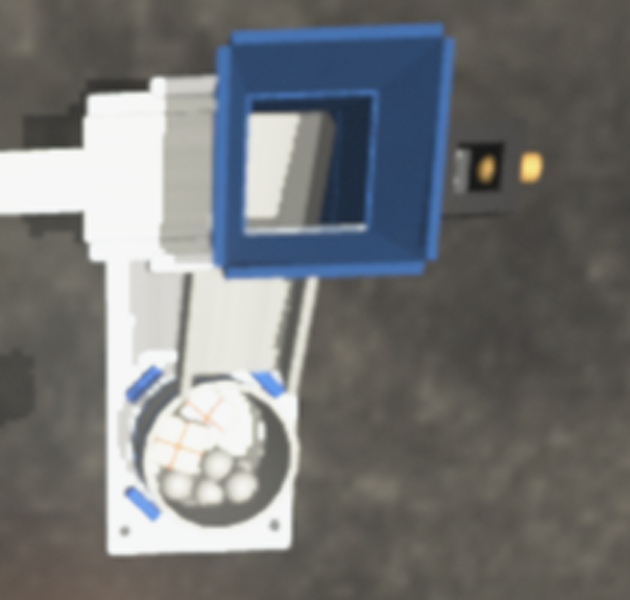

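The crop shows the hopper empty (shaft floor clear at (285,165)) and four balls visible in the cup at (178,485), (210,490), (240,485) and (218,463). The upper-left of the cup floor is hidden from this angle. I've now used the 14 pictures, so I'll count the balls numerically from directly above the cup.

```bash
python3 - <<'E'
from act import *
bot.goto((.504,-.367,.18),down(0)); bot.pause(.3)
for dx in (0,.02,-.02):
    if dx: lin((.504+dx,-.367,.18)); bot.pause(.2)
    f=grab_frame("wrist"); c=proj(f,[.5038,-.2876,.054]); s=f["fx"]/(f["xyz"][2]-.02)
    x,y=int(c[0]),int(c[1]); r=55; S=4
    g=cv2.cvtColor(f["pixels"],cv2.COLOR_BGR2GRAY)[max(0,y-r):y+r,x-r:x+r]
    G=cv2.GaussianBlur(cv2.resize(g,None,fx=S,fy=S,interpolation=cv2.INTER_CUBIC),(0,0),2); G=cv2.createCLAHE(4,(4,4)).apply(G)
    R=.007*s*S
    H=cv2.HoughCircles(G,cv2.HOUGH_GRADIENT_ALT,1.5,R*1.2,param1=120,param2=.6,minRadius=int(R*.8),maxRadius=int(R*1.25))
    print("cup px",c.round(1),"ball r px",round(R/S,1))
    if H is not None:
        for h in H[0]: print(onz(f,h[0]/S+x-r,h[1]/S+max(0,y-r),.015)[:2]-[.5038,-.2876], h[2]/R)
print(bot.read_t())
E
```

```text
cup px [279.7  90.5] ball r px 8.6
[-0.0077  0.0074] 1.0262236606254656
[ 0.0129 -0.0153] 0.9219983981968444
[-0.0115 -0.0162] 1.0758070519026237
cup px [251.6  90.8] ball r px 8.6
[-0.0095  0.0057] 0.9258190570262853
cup px [308.6  91. ] ball r px 8.6
[ 0.0145 -0.0157] 0.9635185918444559
[-0.0085  0.0068] 0.9556433420911523
[ 0.005  -0.0069] 0.941649859412249
[-0.0106 -0.0166] 0.8785924470131964
69.2833
```

Hough confirms balls at three of the four places seen (offsets −11/−16.5, 13/−15.5 and 5/−7 mm). The circle at (−9,7) could be a tile edge. I'll compare before and after frames to check for any stray ball and to locate the fifth.

```bash
python3 - <<'E'
from act import *
a=cv2.imread("pics/w8.png"); b=cv2.imread("pics/w10.png")
M=np.eye(2,3,dtype=np.float32); ga,gb=[cv2.cvtColor(i,cv2.COLOR_BGR2GRAY) for i in (a,b)]
sh=cv2.phaseCorrelate(np.float32(ga),np.float32(gb))[0]; print("shift",sh)
gb=cv2.warpAffine(gb,np.float32([[1,0,-sh[0]],[0,1,-sh[1]]]),(560,420))
D=cv2.absdiff(cv2.GaussianBlur(ga,(3,3),0),cv2.GaussianBlur(gb,(3,3),0))
n,l,s,c=cv2.connectedComponentsWithStats((D>22).astype(np.uint8))
for i in range(1,n):
    if s[i,4]>=12 and c[i][1]<290: print("W diff",c[i].round(1),s[i].tolist())
# cup region: balls are grey (metal), tiles white: local darkening spots
x0,y0=325,120
d=gb.astype(int)-ga; sub=d[y0:180,x0:380]
n,l,s,c=cv2.connectedComponentsWithStats((np.abs(sub)>10).astype(np.uint8))
for i in range(1,n):
    if s[i,4]>=8: print("cup diff crop px",((c[i]+[x0,y0])-[280,0])*3,s[i,4],"mean",sub[l==i].mean().round(1))
# overhead at present pose: same for hopper content from top camera
t0=cv2.imread("pics/top0.png"); t=grab_frame("top")["pixels"]
H=[cv2.cvtColor(i,cv2.COLOR_BGR2GRAY)[206:238,296:326] for i in (t0,t)]
print("hopper inner means",[h[8:22,6:20].mean().round(1) for h in H],[h[8:22,6:20].std().round(1) for h in H])
E
```

```text
shift (-0.18249440279384999, 0.049078588384588784)
W diff [334.8  24.9] [330, 24, 12, 3, 17]
W diff [448.2  52.9] [424, 24, 40, 60, 1073]
W diff [291.6  57.2] [248, 30, 95, 59, 2364]
W diff [344.2  40.2] [335, 31, 18, 18, 222]
W diff [381.8  53.3] [362, 35, 33, 42, 892]
W diff [447.9  60.1] [447, 53, 3, 16, 19]
W diff [344.   75.1] [337, 67, 15, 18, 223]
W diff [372.4  72.6] [366, 69, 12, 7, 45]
W diff [366.8 147.9] [366, 146, 3, 5, 12]
W diff [354.  158.3] [342, 148, 25, 20, 253]
W diff [334.7 158.6] [332, 155, 8, 9, 50]
W diff [350.6 165.5] [347, 163, 8, 6, 34]
W diff [208.7 274.6] [204, 269, 10, 12, 90]
cup diff crop px [155. 367.] 9 mean 21.9
cup diff crop px [278.7692 377.0769] 13 mean 6.8
cup diff crop px [140.25  380.625] 8 mean 15.4
cup diff crop px [168.6 378. ] 10 mean 18.4
cup diff crop px [209.     380.8571] 21 mean -21.0
cup diff crop px [253.     397.5714] 21 mean -2.9
cup diff crop px [155.85 421.8 ] 40 mean -16.0
cup diff crop px [183.75   411.6429] 28 mean 1.8
cup diff crop px [138.8333 413.6667] 18 mean 16.7
cup diff crop px [255.2727 410.7273] 11 mean -22.6
cup diff crop px [259.8 444. ] 20 mean -28.6
cup diff crop px [209.9247 478.0548] 438 mean -9.4
cup diff crop px [254.7273 463.9091] 11 mean -31.6
cup diff crop px [269.4444 499.3333] 27 mean -14.0
cup diff crop px [150.6923 500.5385] 13 mean -14.8
cup diff crop px [194.7857 521.5714] 14 mean -13.9
cup diff crop px [235.6667 522.3333] 9 mean -14.4
hopper inner means [np.float64(151.3), np.float64(123.9)] [np.float64(50.5), np.float64(50.6)]
```

The only changes outside dispenser and cup are at (208.7,274.6), which is the finger edge since the opening differed, so there are no stray balls. Dark change at the right of the cup (crop (255,450)) suggests the fifth ball is there. I'll check with a more sensitive circle search from several overhead positions.

```bash
python3 - <<'E'
from act import *
A=[]
for p in [(.50,-.36),(.48,-.36),(.52,-.375),(.50,-.385)]:
    lin((*p,.165),v=.2); bot.pause(.2); f=grab_frame("wrist"); c=proj(f,[.5038,-.2876,.03]); s=f["fx"]/(f["xyz"][2]-.015)
    x,y=int(c[0]),int(c[1]); r=50; S=4; y0=max(0,y-r)
    g=cv2.cvtColor(f["pixels"],cv2.COLOR_BGR2GRAY)[y0:y+r,x-r:x+r]
    G=cv2.GaussianBlur(cv2.resize(g,None,fx=S,fy=S,interpolation=cv2.INTER_CUBIC),(0,0),2); G=cv2.createCLAHE(4,(4,4)).apply(G)
    R=.007*s*S
    H=cv2.HoughCircles(G,cv2.HOUGH_GRADIENT_ALT,1.5,R*.9,param1=60,param2=.35,minRadius=int(R*.85),maxRadius=int(R*1.2))
    for h in (H[0] if H is not None else []): A.append((*((onz(f,h[0]/S+x-r,h[1]/S+y0,.015)[:2]-[.5038,-.2876])*1e3),p[0],h[2]/R))
for a in sorted(A): print(np.round(a,2))
print(bot.read_t())
E
```

```text
[-20.36  10.84   0.5    1.01]
[-18.24  22.43   0.52   1.01]
[-11.92 -15.9    0.5    0.98]
[-9.99  8.28  0.52  1.02]
[-9.82  8.09  0.5   1.01]
[ 2.84 13.53  0.5   1.  ]
[  3.47 -19.36   0.5    0.95]
[  4.19 -20.1    0.48   1.02]
[ 4.37 13.38  0.52  0.97]
[ 5.12 12.87  0.48  1.01]
[ 5.5  -7.28  0.48  0.94]
[ 12.2  -14.92   0.52   1.  ]
[ 13.72 -16.04   0.5    0.96]
[ 14.03 -14.58   0.5    1.02]
[ 15.27 -16.16   0.48   1.01]
71.475
```

Inconclusive for the fifth ball, so I'll confirm it by weighing. Shut first.

```bash
python3 - <<'E'
from act import *
k0,k1=np.load("k0.npy"),np.load("k1.npy"); Y=np.pi/2+.035
bot.gripper_to(.045,30); lin((.46,-.36,.24),v=.3)
bot.goto((*k1[:2],.24),down(Y)); print("hit",lin((*k1[:2],.134),v=.08,f=5))
bot.gripper_to(0,40); print("w",bot.read_gripper_width(),bot.read_eef_pos())
hit=lin((k0[0]+.003,k0[1],.134),v=.03,f=14); print("hit",hit,bot.read_eef_pos()-k0,bot.read_contact_force())
bot.gripper_to(.045); bot.pause(.2); p=bot.read_eef_pos(); lin((p[0],p[1],.24),v=.2)
f=view("w11")
for c,a,b,m in blobs(f["pixels"],[22,120,90],[34,255,255],[270,20,340,90]): print(c,a,b)
g=cv2.imread("pics/w8.png")
for c,a,b,m in blobs(g,[22,120,90],[34,255,255],[270,20,340,90]): print("before",c,a,b)
# hopper content vs open/filled frames, bottom of shaft
for n in ("w8","w10","w11"):
    q=cv2.cvtColor(cv2.imread(f"pics/{n}.png"),cv2.COLOR_BGR2GRAY)[36:76,363:393]; print(n,q.mean().round(1),q.std().round(1), cv2.Laplacian(q,cv2.CV_32F)[3:-3,3:-3].std().round(1))
print(bot.read_t())
E
```

```text
hit False
w 0.018761275916161002 [ 0.4051 -0.1963  0.1345]
hit True [0.0008 0.0001 0.    ] [-1.1031 -0.5626  5.3134]
[305.49  57.45] 337 [295, 43, 25, 29]
before [304.43  56.81] 334 [294, 43, 25, 28]
w8 202.0 34.4 15.7
w10 151.5 65.4 11.2
w11 228.2 36.4 8.3
79.1583
```

The shutter is back on its closed stop and the hopper floor is uniform, so it is empty. Now I'll take a force baseline, grip the cup, lift it low and weigh it over the bench.

```bash
python3 - <<'E'
from act import *
Y=np.pi+.035
def weigh(n=30):
    a=[]
    for _ in range(n): bot.pause(.03); a.append(bot.read_contact_force()[2])
    return np.mean(a),np.std(a)/n**.5
bot.gripper_to(.085,30); bot.goto((.4525,-.345,.12),down(Y)); lin((.4525,-.345,.055)) if False else None
bot.pause(.3); b=weigh(); print("base",b)
bot.goto((.5036,-.32,.13),down(Y)); lin((.5036,-.2877,.12)); print("hit",lin((.5036,-.2877,.0205),v=.06,f=6),bot.read_eef_pos())
bot.gripper_to(0,70); print("w",bot.read_gripper_width())
lin((.5036,-.2877,.045),v=.06); print("w",bot.read_gripper_width())
lin((.5036,-.345,.05),v=.1); lin((.4525,-.345,.05),v=.1); bot.pause(.3); w=weigh(); print("w",bot.read_gripper_width(),"weight",w, "mass est",(b[0]-w[0])/9.81,"t",bot.read_t())
f=grab_frame("wrist"); cv2.imwrite("pics/w12.png",f["pixels"])
E
```

```text
base (np.float64(-0.06736004710727682), np.float64(0.09717540292218585))
hit False [ 0.5038 -0.2878  0.0209]
w 0.056595530243123054
w 0.05693380359422041
w 0.05683539215064645 weight (np.float64(-2.329407611328803), np.float64(0.09045223630880254)) mass est 0.23058588829984977 t 89.7833
```

Weight is 0.231 ± 0.014 kg. That fits a full cup but is too coarse to count balls. I'll place the cup on the pad, then compare the candidates' radial brightness profiles from overhead.

```bash
python3 - <<'E'
from act import *
lin((.4525,-.398,.05),v=.1); e=np.array([.4525,-.398])-bot.read_eef_pos()[:2]; C=np.array([.4525,-.398])+e
hit=lin((*C,.0195),v=.03,f=6); print("hit",hit,bot.read_eef_pos(),bot.read_gripper_width())
bot.gripper_to(.074); bot.pause(.3); p=bot.read_eef_pos(); lin((p[0],p[1],.10),v=.1)
lin((p[0],p[1]-.0,.2),v=.2)
D={}
ctr=np.array([.4525,-.398])
for i,(dx,dy) in enumerate([(0,0),(.03,0),(-.03,0),(0,.03)]):
    bot.goto((ctr[0]+dx,ctr[1]-.08+dy,.18),down(0)); bot.pause(.3); f=grab_frame("wrist"); np.save(f"v{i}.npy",f,allow_pickle=True)
    c=proj(f,[*ctr,.054]); x,y=int(c[0]),int(c[1]); 
    g=f["pixels"][max(0,y-60):y+60,x-60:x+60]; G=cv2.cvtColor(g,cv2.COLOR_BGR2GRAY); s=f["fx"]/(f["xyz"][2]-.054)
    S=4; B=cv2.GaussianBlur(cv2.resize(G,None,fx=S,fy=S,interpolation=cv2.INTER_CUBIC),(0,0),2)
    H=cv2.HoughCircles(B,cv2.HOUGH_GRADIENT_ALT,1.5,100,param1=150,param2=.7,minRadius=int(.024*s*S),maxRadius=int(.031*s*S))
    print(i,[(onz(f,h[0]/S+x-60,h[1]/S+max(0,y-60),.054)[:2].round(4),round(h[2]/S/s*1e3,1)) for h in (H[0] if H is not None else [])])
    P=[b for b in blobs(f["pixels"],[8,50,100],[22,200,255],None,500) if abs(b[0]-proj(f,[*ctr,.004])).max()<40]
    for b in P:
        cs,_=cv2.findContours(b[3].astype(np.uint8),cv2.RETR_EXTERNAL,cv2.CHAIN_APPROX_NONE); q,r=cv2.minEnclosingCircle(max(cs,key=len)); print("  pad",onz(f,*q,.004)[:2].round(4),round(r*(f["xyz"][2]-.004)/f["fx"]*1e3,1))
print(bot.read_t())
E
```

```text
hit True [ 0.4525 -0.3978  0.0213] 0.056598023958191745
0 [(array([ 0.4505, -0.3964]), np.float64(28.6))]
  pad [ 0.4522 -0.3969] 45.0
1 [(array([ 0.4503, -0.3968]), np.float64(28.8))]
  pad [ 0.4526 -0.3967] 45.1
2 [(array([ 0.4522, -0.3974]), np.float64(28.1))]
  pad [ 0.4526 -0.397 ] 45.3
3 [(array([ 0.4502, -0.3972]), np.float64(28.8)), (array([ 0.4502, -0.3972]), np.float64(25.7))]
  pad [ 0.4526 -0.3966] 42.3
98.5167
```

The cup stands on the pad: rim centre (.4508,−.397), pad centre (.4525,−.397), so within 2 mm, and seated at the expected height. Now the ball count from these views.

```bash
python3 - <<'E'
from act import *
ctr=np.array([.4512,-.3972])
yy,xx=np.mgrid[-40:41,-40:41]/4.; rr=np.hypot(xx,yy)
for i in range(4):
    f=np.load(f"v{i}.npy",allow_pickle=True).item(); c=proj(f,[*ctr,.03]); x,y=int(c[0]),int(c[1]); y0=max(0,y-50)
    G=cv2.cvtColor(f["pixels"],cv2.COLOR_BGR2GRAY)[y0:y+50,x-50:x+50]; S=4
    U=cv2.resize(G,None,fx=S,fy=S,interpolation=cv2.INTER_CUBIC); B=cv2.GaussianBlur(U,(0,0),2); E=cv2.createCLAHE(4,(4,4)).apply(B)
    R=.007*f["fx"]/(f["xyz"][2]-.018)*S
    H=cv2.HoughCircles(E,cv2.HOUGH_GRADIENT_ALT,1.5,R*.9,param1=60,param2=.35,minRadius=int(R*.85),maxRadius=int(R*1.2))
    print("view",i)
    for h in (H[0] if H is not None else []):
        o=(onz(f,h[0]/S+x-50,h[1]/S+y0,.018)[:2]-ctr)*1e3
        if np.hypot(*o)>24: continue
        yy,xx=np.mgrid[0:B.shape[0],0:B.shape[1]]; q=np.hypot(xx-h[0],yy-h[1])/h[2]
        ang=np.arctan2(yy-h[1],xx-h[0]); rim=[int(B[(q>.92)&(q<1.12)&(np.floor((ang+np.pi)/(np.pi/4))==k)].mean()) for k in range(8)]
        print(o.round(1),"r",round(h[2]/R,2),"core",int(B[q<.35].mean()),"mid",int(B[(q>.5)&(q<.7)].mean()),"rim octants",rim)
E
```

```text
view 0
[-8.2 -3.5] r 1.01 core 246 mid 237 rim octants [231, 242, 244, 214, 207, 239, 212, 215]
[ 5.3 -7.1] r 1.03 core 246 mid 235 rim octants [197, 206, 239, 224, 202, 205, 207, 219]
[-22.2  -1. ] r 0.98 core 206 mid 190 rim octants [119, 152, 242, 233, 207, 197, 139, 125]
view 1
[-2.8 19.7] r 0.98 core 247 mid 246 rim octants [220, 179, 201, 242, 242, 237, 207, 212]
[ 11.3 -14.6] r 1.0 core 190 mid 175 rim octants [156, 159, 162, 164, 154, 149, 150, 177]
[-23.1  -0.8] r 0.99 core 204 mid 174 rim octants [104, 140, 200, 156, 164, 179, 108, 105]
view 2
[  4.9 -19.6] r 1.01 core 241 mid 195 rim octants [183, 182, 175, 207, 152, 115, 125, 177]
[-19.6  -0.4] r 0.98 core 245 mid 233 rim octants [232, 205, 245, 222, 224, 240, 246, 243]
[ 6.5 -7.4] r 0.94 core 243 mid 227 rim octants [197, 196, 227, 213, 176, 171, 190, 198]
[ 16.9 -15.6] r 0.99 core 243 mid 218 rim octants [200, 196, 185, 121, 106, 110, 141, 192]
view 3
[-22.3  -4.8] r 1.04 core 192 mid 166 rim octants [137, 134, 163, 170, 173, 181, 113, 146]
[ 5.2 -6.3] r 1.0 core 242 mid 212 rim octants [188, 222, 244, 233, 172, 171, 154, 161]
```

A ball is now seen consistently near (−21,−2) as well as those on the right, but part of the cup is covered. As an independent check, I'll look up the chute from the front with the cup gone, and compare the bench and cradle with the first frame for strays.

```bash
python3 - <<'E'
from act import *
f=view("w13"); a=cv2.imread("pics/w1.png"); b=f["pixels"]
ga,gb=[cv2.GaussianBlur(cv2.cvtColor(i,cv2.COLOR_BGR2GRAY),(3,3),0) for i in (a,b)]
sh=cv2.phaseCorrelate(np.float32(ga),np.float32(gb))[0]; gb=cv2.warpAffine(gb,np.float32([[1,0,-sh[0]],[0,1,-sh[1]]]),(560,420))
n,l,s,c=cv2.connectedComponentsWithStats((cv2.absdiff(ga,gb)>25).astype(np.uint8)); print("shift",np.round(sh,2))
for i in range(1,n):
    if s[i,4]>=25 and c[i][1]<280: print(c[i].round(0),s[i].tolist())
q=(R.from_euler('x',.45)*R.from_quat(down(np.pi))).as_quat()
bot.goto((.504,-.306,.23),q); bot.pause(.3); f=grab_frame("wrist"); cv2.imwrite("pics/w14.png",f["pixels"]); print(f["xyz"],proj(f,[.5038,-.2546,.06]),proj(f,[.5038,-.20,.10]))
G=cv2.GaussianBlur(cv2.cvtColor(f["pixels"],cv2.COLOR_BGR2GRAY),(3,3),0)
for dx in (-.012,-.006,0,.006,.012):
    r=[]
    for k in np.linspace(0,1,16):
        u,v=proj(f,[.5038+dx-.035*.055*k,-.2546+.06*k,.060+.045*k]).round().astype(int); r.append(int(G[v,u]) if 0<=v<420 and 0<=u<560 else -1)
    print(dx,r)
print(bot.read_t())
E
```

```text
shift [ 0.91 -0.38]
[26.  0.] [0, 0, 54, 1, 54]
[204.   1.] [169, 0, 64, 12, 83]
[348.   0.] [265, 0, 168, 1, 168]
[482.   0.] [453, 0, 60, 1, 60]
[556. 261.] [540, 0, 20, 420, 646]
[195.  16.] [194, 11, 3, 11, 28]
[340.  25.] [329, 23, 23, 5, 82]
[447.  26.] [429, 23, 36, 7, 156]
[322.  31.] [315, 29, 14, 4, 42]
[457.  50.] [429, 32, 43, 41, 795]
[374.  53.] [360, 34, 34, 42, 864]
[434.  55.] [427, 38, 20, 31, 292]
[305.  44.] [296, 41, 22, 11, 92]
[197.  47.] [196, 43, 3, 10, 26]
[391.  46.] [389, 42, 6, 9, 39]
[442.  55.] [440, 51, 5, 9, 36]
[390.  66.] [388, 62, 6, 9, 39]
[307.  70.] [300, 68, 15, 4, 44]
[343.  69.] [338, 68, 12, 3, 25]
[396.  74.] [391, 73, 11, 3, 30]
[438.  75.] [425, 73, 26, 5, 97]
[379.  77.] [361, 76, 38, 3, 74]
[442.  82.] [425, 80, 33, 4, 103]
[346.  84.] [342, 82, 9, 4, 29]
[315. 129.] [314, 88, 2, 92, 145]
[364.  92.] [353, 90, 23, 5, 84]
[462. 107.] [450, 96, 25, 23, 378]
[462. 156.] [452, 146, 21, 21, 320]
[271. 176.] [245, 151, 53, 52, 1992]
[415. 186.] [405, 176, 22, 21, 308]
[297. 219.] [278, 207, 48, 32, 761]
[ 11. 220.] [0, 213, 23, 14, 70]
[ 58. 225.] [34, 222, 56, 8, 121]
[310. 228.] [304, 224, 14, 10, 75]
[308. 250.] [282, 230, 49, 37, 820]
[380. 245.] [371, 235, 22, 25, 317]
[ 56. 260.] [38, 239, 38, 43, 121]
[388. 258.] [382, 251, 14, 16, 171]
[ 0.5033 -0.4407  0.3232] [278.2559 153.7463] [278.348  231.5925]
-0.012 [239, 245, 246, 246, 246, 246, 246, 246, 246, 184, 184, 184, 184, 177, 163, 230]
-0.006 [237, 246, 246, 246, 246, 246, 246, 246, 247, 185, 184, 184, 184, 179, 163, 235]
0 [236, 246, 246, 246, 246, 246, 247, 247, 247, 186, 185, 185, 185, 183, 164, 243]
0.006 [238, 246, 246, 246, 246, 246, 246, 246, 246, 182, 181, 181, 180, 178, 163, 243]
0.012 [245, 246, 244, 243, 243, 246, 246, 234, 244, 200, 183, 182, 181, 181, 162, 243]
102.7333
```

The chute is evenly bright over its whole width, so it holds no ball. Every change on the bench is explained by the tiles, the cup, the plug or the emptied hopper, and the bystanders haven't moved. With the hopper, chute and bench clear, all five balls must be in the cup. Handing in.

```bash
python3 - <<'E'
from act import *
bot.goto((.40,-.25,.33),down(0)); bot.pause(.3); print(bot.read_t()); print(bot.close_job())
E
```

```text
105.8417
the job is handed in; nothing more can be done
None
```

The job is handed in at 106 s: cup on the cork pad within about 2 mm of centre with all three tiles and, by elimination, all five balls (I could not count all five directly), the plug in the beaker, and the shutter pushed back to its closed stop.

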